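Set the depth stop of a bench drill stand on an instrument box and lock it

TASK

The drill stand's head already stands at the finished drilling depth, so set its depth stop on the aluminium box: swing the red clamp lever open, push the stop rod down gently until its foot just rests on the box lid, without bearing hard on it, then swing the lever back until the clamp is tight. The foot must still be resting on the lid when you let go, and nothing else on the bench may be shifted.

Things in the scene. Friction and masses are not known exactly. Their poses are not given: they have to be found in the camera images.
- drill_stand: fixed bench drill stand: grey base plate 260 (its x) x 320 (its y) x 22 mm, origin at the centre of the plate's underside, its -x side towards the robot; a 12 mm high fence strip 45 mm behind the centre; a steel column (34 mm thick, top 300 mm above the bench) stands on its x axis 95 mm behind the centre
- drill_head: green drill head fixed on the column, its height differs from case to case; axes as the stand's; origin on the column axis, level with the stop bracket's underside. Upright motor (46 mm thick) at (-107, 0) mm, top 123 mm above the origin; chuck and bit hang below it. An arm leads from it to +y, to the aluminium stop bracket: 36 (x) x 64 (y) mm centred at (-107, 100), 0 to 24 mm above the origin
- stop_rod: depth stop: upright steel rod, 10 mm thick, 92 mm to +y of the motor axis; only slides up and down. Origin: centre of the flat top of its black knob (26 mm wide, 20 high). Its screw-on foot, 18 mm wide, ends about 132 mm below (up to 4 mm off). Clamp open: slides stiffly at about 4 N (more if fast), stays where left. Clamp tight: held fast. Foot starts 15 to 60 mm above the lid; both are rigid
- clamp_lever (a joint): angle (rad) of the red clamp lever, turning level on an upright pin on the bracket: 0 = wide open, pointing to the head's +y; grows counter-clockwise from above; 1.55 = tight, pointing to the head's -x; stop at 1.6. Its cam bites on the rod from about 0.65; below 0.5 the rod is free; beyond 1.2 it is tight. Starts tight, stays where left. Pushed 75 mm out it takes 3 N free, about 5 N tight
- lever_pivot (a point): on the axis of the lever's upright pin, at mid height of the lever; 23 mm further out (+y) than the stop rod's axis
- lever_end (a point): point in the lever at mid height, 80 mm from the pin axis; the lever is a red bar 13 mm high and 12 mm wide, widening to 16 mm over its last 26 mm, ending 98 mm from the pin; its underside is 2 mm above the bracket's top. Nothing stands under or beside the outer half of it
- box: loose cast aluminium instrument box with its flat lid on, 95 (its x) x 145 (its y) mm, about 0.6 kg, standing on the base plate under the stop; origin at the centre of its underside; lid top about 50 mm above it (a rough casting, up to 3 mm off)
- chuck_key: loose steel T-shaped chuck key, about 60 x 44 mm and 13 mm high, lying on the right front corner of the drill stand's base plate; bystander; origin under its middle
- coax_socket: loose panel coax socket, 26 mm square flange with a 21 mm high barrel, standing on the front of the base plate; bystander; origin under its middle
- chip_brush: loose hand brush, 190 mm long, on the bench at the left; bystander
- calliper: loose digital calliper, 230 mm long, 11 mm high, on the bench at the left near the robot; bystander
- screwdriver: loose screwdriver, 200 mm long, on the bench at the right; bystander
- fist_mic: loose black hand microphone, 95 x 56 x 26 mm, on the bench at the right; bystander
- mug: loose blue mug, 82 mm wide, 95 mm high, on the bench at the far left; bystander
- solder_reel: loose solder reel, 56 mm wide, 40 mm high, on the bench at the right near the robot; bystander
Not all that is in view belongs to the job. Of the things like the box, leave any that is green or turquoise; of the rest the larger one is meant.

How it is judged:
By the outcome, as a careful person would: the job done as asked, in the order asked, and still so for the second after the job is handed in, with the robot touching nothing.
It also fails if it takes over 64 s, if anything falls off the work surface, if the arm or the gripper's body presses on something with over 40 N, if the wrist force passes 120 N, or if a joint passes its speed limit or range.

ROBOT

A 6-joint arm with a two-finger parallel gripper is mounted at the origin on the work surface. World frame = base frame: x ahead of the robot, y to its left, z up, the work surface at z = 0. Lengths are in m, angles in rad, forces in N, time in s.
With the tool pointing down it reaches from about 0.4 to 0.925 m from the base axis. Payload 3.4 kg.
Tool frame: the origin (TCP) lies midway between the tips of the shut fingers; the grasp point (between the pads) lies 19 mm behind it; z points along the fingers, y is the line along which they close (so a half turn about z gives the same grasp; the last joint's range is limited). The gripper opens to 85 mm and grips with 20 to 120 N. Pads are 22 mm wide; open, the fingers measure 114 mm over their backs; the gripper's body (76 mm by 85 mm) begins 54 mm behind the grasp point. The pads swing forward as they close: fully open they stand 13 mm farther back than shut.
Start: joints at [1.03, 0.307, 1.506, -0, 1.328, -0.073], TCP at [0.259, 0.513, 0.231] pointing down, gripper open.
Joint ranges: [-3.12, 3.12], [-1.05, 2.28], [0.14, 2.33], [-1.42, 4.57], [0.1, 2.73], [-2.68, 2.68]. Speed limits (rad/s): [2.57, 2.57, 3.14, 3.14, 3.14, 3.14].

INTERFACE

Orientations are given as a 3x3 rotation matrix whose columns are the frame's x, y, z axes.
In Python, from workcell import bot, viewer gives the robot as it stands.
- The arm moves only by the shell command python3 -m handwheel 'ROWS' [FORCE]. ROWS is JSON, one flat list of numbers, 7 for each row, row after row: the opening, from 0 (shut) to 1 (fully open), then the shift along the world's x, y, z in mm, then the turn, a rotation vector about the world's x, y, z in rad. A call has 1 to 12 rows; each row shifts and turns the commanded pose from where the row before left it; what a row does not reach is not made up. A row lasts 1/8 s, in which the tool goes at most 62.5 mm and 10.7 degrees, less where a joint would pass 70% of its speed; a pose out of reach is approached as far as the arm can. A call is refused whole if a number of a shift passes 62.5 or a number of a turn 0.188, either way. A call with a gripper value outside its range is refused whole. The fingers move at their own pace and stop on an object; FORCE is the grip in N (left out, the last holds). Time passes only in rows, so rows that do not move let the fingers close. It gives the time, the measured TCP pose, the force, the opening and the grip force at its end, in the units of the state.
- bot.read_state(): the state, without advancing time (a new reading comes with each control period).
- viewer.grab_frame(name): name is "scene" or "top"; returns the picture (400x640x3 uint8, blue, green, red); there is no depth.
- viewer.calibration(name): a dict with "fov_y" (degrees; the focal length in pixels is half the picture's height over the tangent of half this angle, whatever the lens; pixels are square), "cx", "cy" (the principal point, pixels), "R" (3x3) and "t" (3): a world point X has camera coordinates R X + t. Camera axes: x right, y down, z forward; pixel columns grow to the right and rows downward; lengths in m; the calibration is good to about 2 mm. A picture is of the moment at which its call begins. calibration takes no time and is no camera call.
- bot.sign_off(): hands the job in; it is judged then, once.
The state is a dict: "time": time; "q": joint angles; "qd": joint speeds; "tau": joint torques, N m; "tcp_pos": TCP position; "tcp_rot": TCP orientation; "ft_force": force on the tool from outside, world axes, zero at the start; "torque": the same for the moment, N m; "width": finger opening in m; "gripper_force": force on a finger pad.
Only numpy, scipy, OpenCV 4.12 (cv2) and the standard library are available. Lean on these libraries where they do the work, as an engineer would, in place of code of your own. Each camera call takes 0.05 s, during which the arm holds its last target. There are 200 camera calls.

## Working session

There is one attempt and no reset: what is moved stays moved. The work goes in short steps, Python scripts to look and compute and a shell command to move; the robot and the scene stay as the last step left them, time stands still between calls to the robot, and variables do not carry over. Pictures are saved under pics/ and viewed, at most 10 in all, crops included, and the job is handed in when it is done.

```bash
mkdir -p pics; python3 - <<'E'
from workcell import bot, viewer
import cv2,numpy as np
for n in("scene","top"):
    cv2.imwrite(f"pics/{n}0.png",viewer.grab_frame(n)); c=viewer.calibration(n); print(n,{k:np.round(v,4).tolist() for k,v in c.items()})
s=bot.read_state();print(s['time'],s['tcp_pos'],s['tcp_rot'],s['ft_force'],s['width'])
E
```

```text
scene {'fov_y': 48.6894, 'cx': 317.3603, 'cy': 203.2066, 'R': [[0.3844, 0.9232, -0.0012], [0.534, -0.2234, -0.8155], [-0.7531, 0.3128, -0.5788]], 't': [-0.1839, -0.1279, 1.9168]}
top {'fov_y': 43.6036, 'cx': 323.3214, 'cy': 200.5123, 'R': [[-0.0235, -0.9997, -0.0005], [-0.98, 0.0231, -0.1978], [0.1978, -0.0042, -0.9802]], 't': [-0.0122, 0.5241, 1.448]}
0.1 [0.25897625 0.51267888 0.23050952] [[-8.92583378e-01  4.50881421e-01 -9.26088632e-04]
 [ 4.50882355e-01  8.92582026e-01 -1.55865084e-03]
 [ 1.23843361e-04 -1.80878286e-03 -9.99998356e-01]] [ 0.84024218  0.49541919 -0.41327568] 0.0852462360610655
```

View pics/scene0.png

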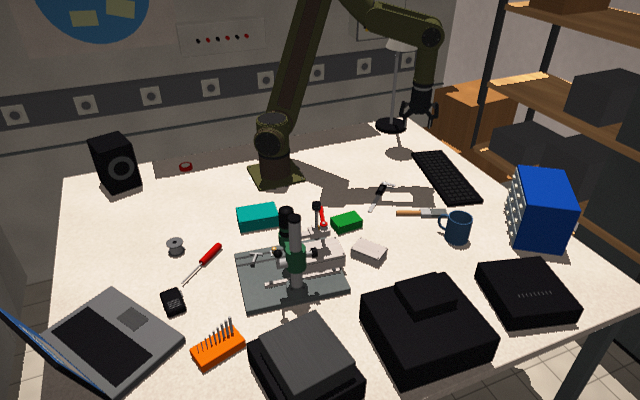

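View pics/top0.png

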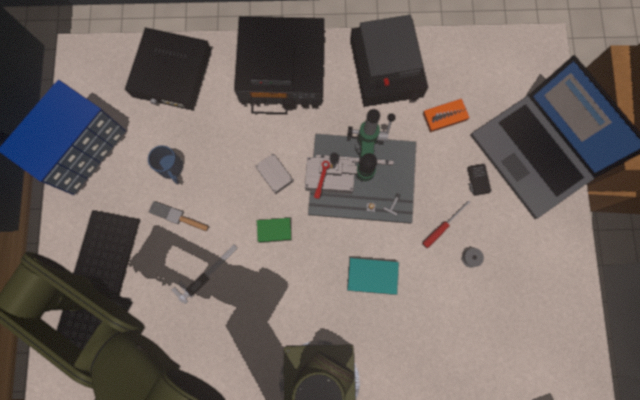

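The scene view shows the stand from behind, with the rod knob at about (316,206) and the red lever at (322,215). In the top view the knob is at about (334,158), the motor at (368,165) and the red lever from (326,165) to (319,195). There are four box candidates in the top view: grey under the stop (330,172), small grey (274,172), green (274,230) and turquoise (373,275). The grey one under the stop is the larger of those that aren't green or turquoise. I'll confirm that in an enlarged crop.

```bash
python3 - <<'E'
import cv2,numpy as np
a=cv2.imread("pics/top0.png")[120:230,250:425]; b=cv2.imread("pics/scene0.png")[190:320,225:395]
a=cv2.resize(a,(400*175//110*600//636,400*600//636),interpolation=cv2.INTER_CUBIC)
cv2.imwrite("pics/crop_top.png",cv2.resize(cv2.imread("pics/top0.png")[120:230,255:425],None,fx=4.5,fy=4.5,interpolation=cv2.INTER_CUBIC))
cv2.imwrite("pics/crop_scene.png",cv2.resize(b,None,fx=4.5,fy=4.5,interpolation=cv2.INTER_CUBIC))
E
```

```text
(no output)
```

View pics/crop_top.png

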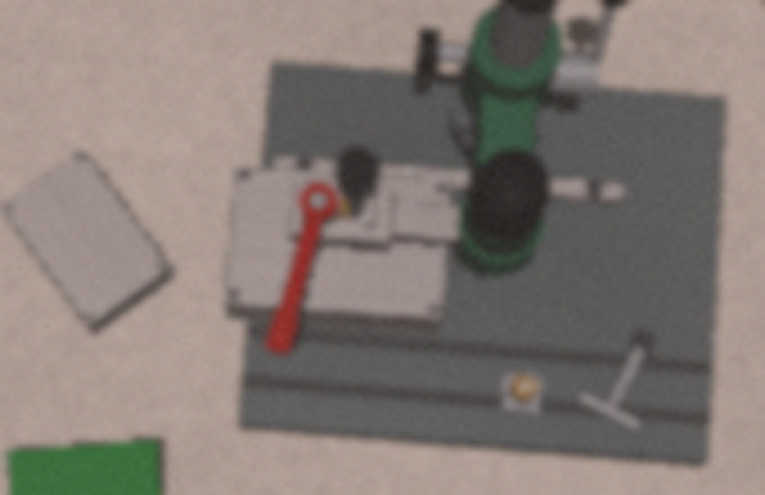

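View pics/crop_scene.png

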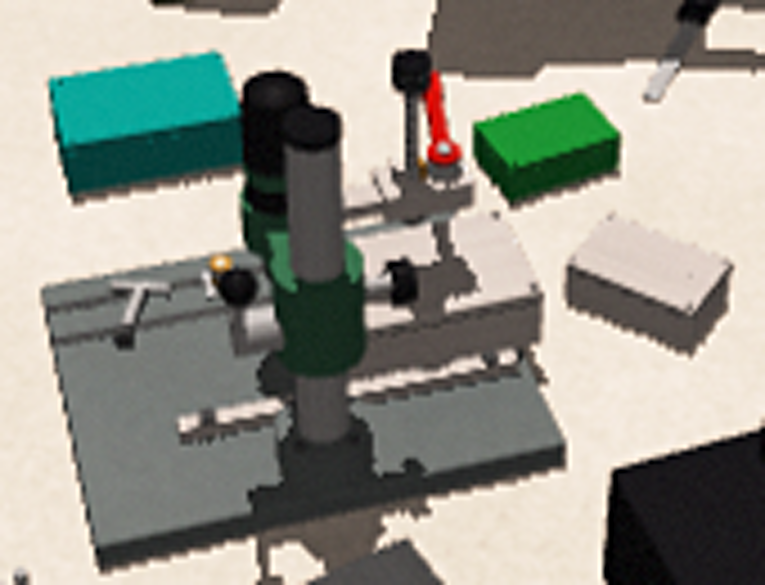

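The crops confirm that the larger grey box under the stop is the one meant. The other grey box is smaller and lies off the stand. Next I triangulate the points.

```bash
cat > h.py <<'E'
import numpy as np
from workcell import bot, viewer
import cv2
C={n:viewer.calibration(n) for n in("scene","top")}
def ray(n,p):
    c=C[n];f=200/np.tan(np.radians(c["fov_y"])/2);R=np.array(c["R"]);t=np.array(c["t"])
    d=R.T@np.array([(p[0]-c["cx"])/f,(p[1]-c["cy"])/f,1.]);return -R.T@t,d/np.linalg.norm(d)
def plane(n,p,z):
    o,d=ray(n,p);return o+d*(z-o[2])/d[2]
def tri(ps,pt):
    o1,d1=ray("scene",ps);o2,d2=ray("top",pt)
    s=np.linalg.lstsq(np.c_[d1,-d2],o2-o1,rcond=None)[0]
    a,b=o1+d1*s[0],o2+d2*s[1];return (a+b)/2,np.linalg.norm(a-b)
def proj(n,X):
    c=C[n];f=200/np.tan(np.radians(c["fov_y"])/2);v=np.array(c["R"])@X+np.array(c["t"])
    return np.array([c["cx"]+f*v[0]/v[2],c["cy"]+f*v[1]/v[2]])
E
python3 - <<'E'
from h import *
np.set_printoptions(precision=4,suppress=True)
T=lambda x,y:(255+x/4.5,120+y/4.5)
S=lambda x,y:(225+x/4.5,190+y/4.5)
cs=[plane("top",T(*p),.022) for p in[(273,65),(723,98),(706,462),(240,430)]]
for c in cs:print(c)
ctr=np.mean(cs,0); xd=(cs[0]+cs[1]-cs[2]-cs[3])[:2]; yd=(cs[0]+cs[3]-cs[1]-cs[2])[:2]
yaw=np.arctan2(xd[1],xd[0]);print("centre",ctr,"yaw",yaw,np.arctan2(-yd[0],yd[1]), "size",np.linalg.norm(xd)/2,np.linalg.norm(yd)/2)
print("pin",tri(S(442,150),T(318,200)))
print("knobtop",tri(S(411,56),T(356,158)))
print("levend tip",tri(S(434,76),T(281,350)))
print("motor top",tri(S(276,84),T(511,182)))
R=np.array([[np.cos(yaw),-np.sin(yaw)],[np.sin(yaw),np.cos(yaw)]])
for n,o in(("motor",(-12,0)),("rod",(-12,92)),("pin",(-12,115))):print(n,ctr[:2]+R@np.array(o)/1000)
print("box lid",[plane("top",T(*p),.072) for p in[(238,168),(228,305),(440,318)]])
E
```

```text
[ 0.7424 -0.0055  0.022 ]
[ 0.7109 -0.3186  0.022 ]
[ 0.4549 -0.2918  0.022 ]
[0.4842 0.0221 0.022 ]
centre [ 0.5981 -0.1485  0.022 ] yaw -0.1055439031514399 -0.09670641119626068 size 0.2585429017792734 0.31494526599247996
pin (array([ 0.6027, -0.0326,  0.171 ]), np.float64(0.0008878545480689698))
knobtop (array([ 0.6038, -0.055 ,  0.2563]), np.float64(0.00021511914019546393))
levend tip (array([ 0.511 , -0.0037,  0.1635]), np.float64(0.008859314134063209))
motor top (array([ 0.5894, -0.1446,  0.2492]), np.float64(0.002139425086317494))
motor [ 0.5862 -0.1472]
rod [ 0.5959 -0.0557]
pin [ 0.5983 -0.0328]
box lid [array([0.6535, 0.019 , 0.072 ]), array([0.5596, 0.0272, 0.072 ]), array([ 0.5475, -0.1126,  0.072 ])]
```

```bash
python3 - <<'E'
from h import *
np.set_printoptions(precision=4,suppress=True)
T=lambda x,y:(255+x/4.5,120+y/4.5)
for z in(.16,.166):
    p=plane("top",T(318,200),z);e=plane("top",T(280,352),z);d=e-p;print(p,e,np.linalg.norm(d),np.degrees(np.arctan2(d[1],d[0])))
E
python3 -m handwheel '[0.4,21.5,-44.5,0,0,0,0.03, 0.4,21.5,-44.5,0,0,0,0.03, 0.4,21.5,-44.5,0,0,0,0.03, 0.4,21.5,-44.5,0,0,0,0.03, 0.4,21.5,-44.5,0,0,0,0.03, 0.4,21.5,-44.5,0,0,0,0.03, 0.4,21.5,-44.5,0,0,0,0.03, 0.4,21.5,-44.5,0,0,0,0.03, 0.4,21.5,-44.5,0,0,0,0.03, 0.4,21.5,-44.5,0,0,0,0.03, 0.4,21.5,-44.5,0,0,0,0.03, 0.4,21.5,-44.5,0,0,0,0.03]' 20
```

```text
[ 0.6056 -0.0331  0.16  ] [ 0.5089 -0.0072  0.16  ] 0.10015615116382239 165.0267843878979
[ 0.604 -0.033  0.166] [ 0.5076 -0.0073  0.166 ] 0.09971527120547896 165.02678438789786
time: 1.6
tcp_pos: [0.5175, -0.0223, 0.231]
tcp_rot: [[-0.994, 0.107, -0.001], [0.107, 0.994, 0.0], [0.001, 0.0, -1.0]]
ft_force: [0.6, 0.6, -0.1]
width: 0.0343
gripper_force: 0.0
```

```bash
python3 -m handwheel '[0.4,11,9.5,-20,0,0,-0.15, 0.4,0,0,-20,0,0,0, 0.4,0,0,-5,0,0,0, 0.4,0,0,0,0,0,0]'
python3 - <<'E'
from h import *
a=viewer.grab_frame("top")[140:220,275:375];b=viewer.grab_frame("scene")[150:250,260:370]
cv2.imwrite("pics/c2.png",np.hstack([cv2.resize(x,(390,400),interpolation=cv2.INTER_CUBIC) for x in(a,b)]))
E
```

```text
time: 2.1
tcp_pos: [0.5279, -0.0112, 0.1861]
tcp_rot: [[-0.967, 0.255, -0.001], [0.255, 0.967, 0.0], [0.001, -0.0, -1.0]]
ft_force: [0.5, 0.6, -0.1]
width: 0.0343
gripper_force: 0.0
```

View pics/c2.png

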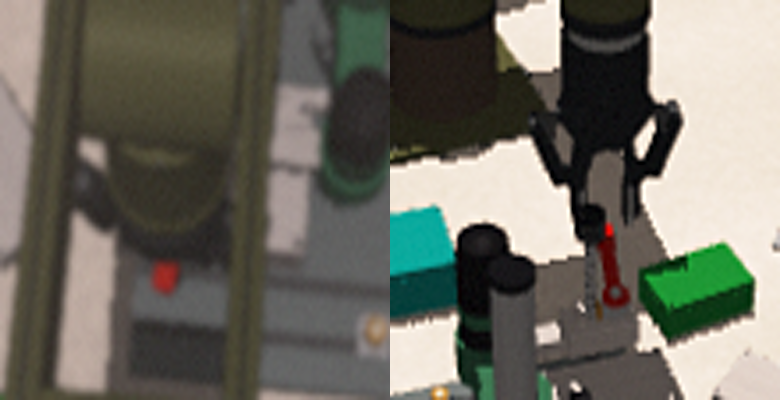

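The lever's tip lies between the two fingers in the scene half, at about (608,232). I can descend and swing it open.

```bash
python3 -m handwheel '[0.4,1,-1.5,-20,0,0,0, 0.4,0,0,-25,0,0,0, 0.4,0,0,0,0,0,0]'
python3 -m handwheel '[0.4,4,11.5,0,0,0,-0.157, 0.4,5.9,10.8,0,0,0,-0.157, 0.4,7.4,9.7,0,0,0,-0.157]'
```

```text
time: 2.58
tcp_pos: [0.5281, -0.0125, 0.1406]
tcp_rot: [[-0.967, 0.255, -0.003], [0.255, 0.967, 0.0], [0.003, -0.0, -1.0]]
ft_force: [0.3, -0.7, 0.3]
width: 0.0344
gripper_force: 0.0
time: 2.95
tcp_pos: [0.5468, 0.0189, 0.1426]
tcp_rot: [[-0.743, 0.669, 0.001], [0.669, 0.743, -0.001], [-0.001, -0.001, -1.0]]
ft_force: [0.0, -2.7, -1.8]
width: 0.0339
gripper_force: 1.2
```

```bash
python3 -m handwheel '[0.4,8.9,8.4,0,0,0,-0.157, 0.4,10.1,6.9,0,0,0,-0.157, 0.4,11,5.3,0,0,0,-0.157, 0.4,11.8,3.5,0,0,0,-0.157, 0.4,12.1,1.6,0,0,0,-0.157, 0.4,12.3,-0.3,0,0,0,-0.157,0.4,0,0,0,0,0,0]'
python3 - <<'E'
from h import *
a=viewer.grab_frame("scene")[150:270,240:390]
cv2.imwrite("pics/c3.png",cv2.resize(a,None,fx=4,fy=4,interpolation=cv2.INTER_CUBIC))
E
```

```text
time: 3.82
tcp_pos: [0.6144, 0.0447, 0.1428]
tcp_rot: [[0.098, 0.995, 0.003], [0.995, -0.098, 0.0], [0.0, 0.003, -1.0]]
ft_force: [-1.3, -0.5, -0.1]
width: 0.0342
gripper_force: 0.0
```

View pics/c3.png

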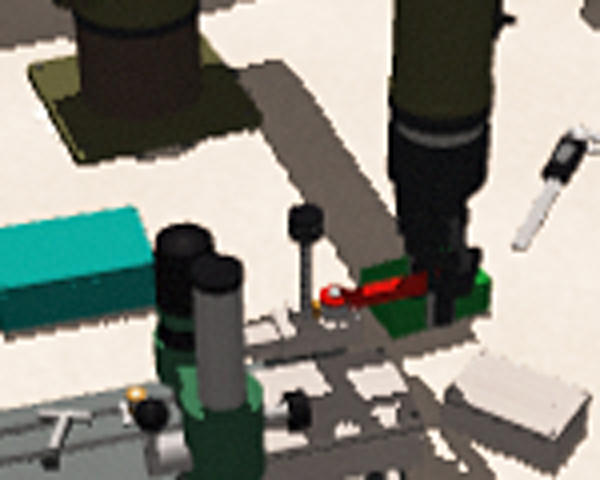

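The lever now points to the head's +y: pin at crop (333,297), bar running right to (430,280). The knob is unmoved. Next I back off, rise, shut the fingers and go over the knob.

```bash
python3 -m handwheel '[0.4,-4,0,0,0,0,0, 0.4,0,0,50,0,0,0, 0.4,0,0,50,0,0,0, 0,0,0,40,0,0,0, 0,-2.4,-33,0,0,0,0, 0,-2.5,-33,0,0,0,0, 0,-2.5,-33.7,0,0,0,0, 0,0,0,-10,0,0,0, 0,0,0,0,0,0,0, 0,0,0,0,0,0,0]' 30
```

```text
time: 5.12
tcp_pos: [0.6012, -0.0541, 0.2712]
tcp_rot: [[0.098, 0.995, -0.0], [0.995, -0.098, 0.001], [0.0, -0.0, -1.0]]
ft_force: [-0.3, -0.6, -0.8]
width: 0.0001
gripper_force: 0.0
```

```bash
python3 -m handwheel '[0,1.5,-0.5,-5,0,0,0, 0,0,0,-5,0,0,0, 0,0,0,-2,0,0,0, 0,0,0,-2,0,0,0, 0,0,0,-2,0,0,0, 0,0,0,-2,0,0,0, 0,0,0,0,0,0,0]'
```

```text
time: 6.0
tcp_pos: [0.603, -0.0556, 0.2535]
tcp_rot: [[0.1, 0.995, 0.0], [0.995, -0.1, -0.0], [0.0, 0.0, -1.0]]
ft_force: [1.1, 0.7, 0.9]
width: -0.0002
gripper_force: 0.7
```

```bash
python3 -m handwheel '[0,0,0,-2,0,0,0, 0,0,0,-2,0,0,0, 0,0,0,-2,0,0,0, 0,0,0,-2,0,0,0]'
```

```text
time: 6.5
tcp_pos: [0.603, -0.0556, 0.2452]
tcp_rot: [[0.1, 0.995, 0.0], [0.995, -0.1, -0.0], [-0.0, 0.0, -1.0]]
ft_force: [-0.4, -0.1, 3.9]
width: -0.0001
gripper_force: 1.8
```

```bash
python3 -m handwheel '[0,0,0,-2,0,0,0, 0,0,0,-2,0,0,0, 0,0,0,-2,0,0,0, 0,0,0,-2,0,0,0,0,0,0,-2,0,0,0, 0,0,0,-2,0,0,0, 0,0,0,-2,0,0,0, 0,0,0,-2,0,0,0,0,0,0,-2,0,0,0,0,0,0,-2,0,0,0]'
python3 - <<'E'
from h import *
cv2.imwrite("pics/s4.png",viewer.grab_frame("scene"))
a=cv2.imread("pics/s4.png")[190:270,285:375]
cv2.imwrite("pics/c4.png",cv2.resize(a,None,fx=7,fy=7,interpolation=cv2.INTER_CUBIC))
print(proj("scene",np.array([.603,-.0556,.2252-.132])),proj("scene",np.array([.603,-.0556,.072])))
E
```

```text
time: 7.75
tcp_pos: [0.603, -0.0556, 0.2252]
tcp_rot: [[0.1, 0.995, 0.0], [0.995, -0.1, -0.0], [-0.0, 0.0, -1.0]]
ft_force: [0.5, -0.8, 3.2]
width: 0.0
gripper_force: 1.8
[316.228604   244.65113599] [316.24633711 249.73304935]
```

View pics/c4.png

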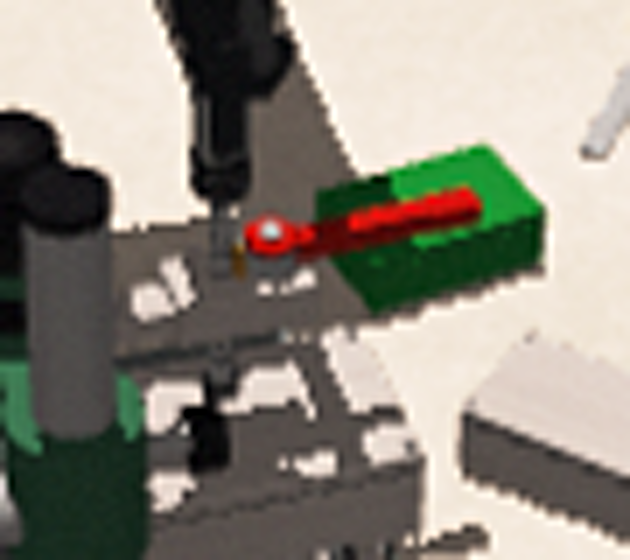

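The rod is moving with the tool. The foot shows at crop (220,385), about 20 mm above the lid. I continue down, then go finer.

```bash
python3 -m handwheel '[0,0,0,-2,0,0,0, 0,0,0,-2,0,0,0, 0,0,0,-2,0,0,0, 0,0,0,-2,0,0,0,0,0,0,-1,0,0,0]'
python3 -m handwheel '[0,0,0,-0.5,0,0,0, 0,0,0,-0.5,0,0,0, 0,0,0,-0.5,0,0,0]'
```

```text
time: 8.43
tcp_pos: [0.603, -0.0556, 0.2162]
tcp_rot: [[0.1, 0.995, 0.0], [0.995, -0.1, -0.0], [-0.0, 0.0, -1.0]]
ft_force: [0.5, 0.0, 3.7]
width: -0.0001
gripper_force: 1.8
time: 8.8
tcp_pos: [0.603, -0.0556, 0.2149]
tcp_rot: [[0.1, 0.995, 0.0], [0.995, -0.1, -0.0], [-0.0, 0.0, -1.0]]
ft_force: [0.6, -1.1, 4.1]
width: -0.0001
gripper_force: 1.8
```

```bash
python3 -m handwheel '[0,0,0,-0.5,0,0,0, 0,0,0,-0.5,0,0,0, 0,0,0,-0.5,0,0,0]'
```

```text
time: 9.18
tcp_pos: [0.603, -0.0556, 0.2133]
tcp_rot: [[0.1, 0.995, 0.0], [0.995, -0.1, -0.0], [-0.0, 0.0, -1.0]]
ft_force: [-1.3, -0.6, 3.8]
width: 0.0001
gripper_force: 1.8
```

```bash
python3 -m handwheel '[0,0,0,-0.5,0,0,0, 0,0,0,-0.5,0,0,0, 0,0,0,-0.5,0,0,0]'
```

```text
time: 9.55
tcp_pos: [0.6029, -0.0556, 0.2118]
tcp_rot: [[0.1, 0.995, 0.0], [0.995, -0.1, -0.0], [-0.0, 0.0, -1.0]]
ft_force: [0.1, -0.3, 2.8]
width: -0.0001
gripper_force: 1.8
```

```bash
python3 -m handwheel '[0,0,0,-0.5,0,0,0, 0,0,0,-0.5,0,0,0, 0,0,0,-0.5,0,0,0]'|grep -v rot
```

```text
time: 9.93
tcp_pos: [0.603, -0.0556, 0.2103]
ft_force: [0.1, -1.3, 3.8]
width: -0.0001
gripper_force: 1.8
```

```bash
python3 -m handwheel '[0,0,0,-0.5,0,0,0, 0,0,0,-0.5,0,0,0, 0,0,0,-0.5,0,0,0]'|grep -v rot
```

```text
time: 10.3
tcp_pos: [0.603, -0.0556, 0.2088]
ft_force: [0.9, 0.7, 3.5]
width: 0.0
gripper_force: 1.8
```

```bash
python3 -m handwheel '[0,0,0,-0.5,0,0,0, 0,0,0,-0.5,0,0,0, 0,0,0,-0.5,0,0,0]'|grep -v rot
```

```text
time: 10.68
tcp_pos: [0.603, -0.0556, 0.2078]
ft_force: [-0.4, -0.6, 8.1]
width: -0.0
gripper_force: 3.9
```

```bash
python3 -m handwheel '[0,0,0,0,0,0,0, 0,0,0,0,0,0,0]'|grep -v rot
```

```text
time: 10.92
tcp_pos: [0.603, -0.0556, 0.2078]
ft_force: [0.1, -0.4, 5.8]
width: -0.0001
gripper_force: 2.8
```

The force stays above the sliding load and the tool has stopped, so the foot rests on the lid. I go up and back to straddle the lever.

```bash
python3 -m handwheel '[0,0,0,10,0,0,0, 0,0,0,40,0,0,0, 0.4,1,33,0,0,0,0, 0.4,1,33,0,0,0,0, 0.4,1,34,0,0,0,0, 0.4,0,0,-40,0,0,0, 0.4,0,0,-25,0,0,0, 0.4,0,0,0,0,0,0]'|grep -v rot
python3 - <<'E'
from h import *
a=viewer.grab_frame("scene")[150:270,240:390]
cv2.imwrite("pics/c5.png",cv2.resize(a,None,fx=5,fy=5,interpolation=cv2.INTER_CUBIC))
E
```

```text
time: 11.92
tcp_pos: [0.6035, 0.0447, 0.1898]
ft_force: [0.3, -0.3, 0.2]
width: 0.034
gripper_force: 0.0
```

View pics/c5.png

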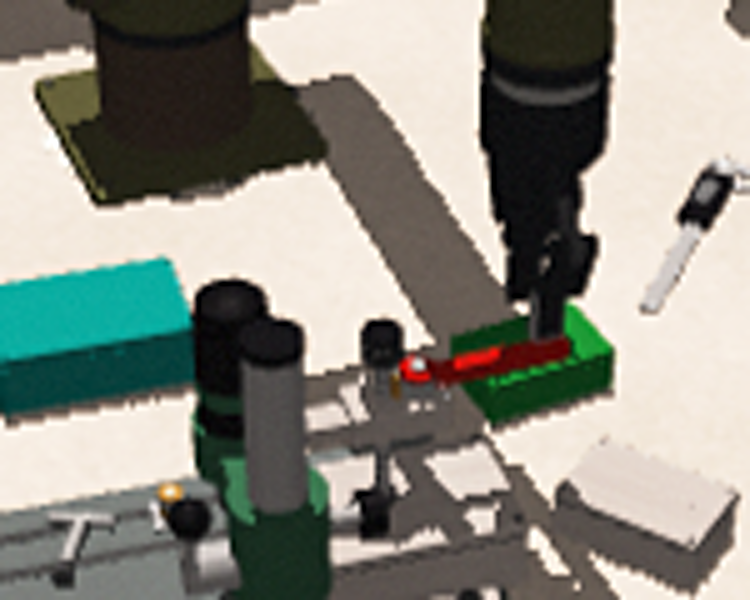

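The knob is down and the foot is on the lid at crop (378,510). The lever runs from (417,367) to (568,347), and I'll check its line numerically.

```bash
python3 - <<'E'
from h import *
P=plane("scene",(240+417/5,150+369/5),.166);E=plane("scene",(240+571/5,150+346/5),.162);d=E-P
print(P,E,np.degrees(np.arctan2(d[1],d[0])),np.linalg.norm(d), P+d*.8)
E
```

```text
[ 0.5992578 -0.0299606  0.166    ] [0.61033009 0.0703684  0.162     ] 83.70233039754669 0.10101735231346919 [0.60811563 0.0503026  0.1628    ]
```

```bash
python3 -m handwheel '[0.4,4,0,0,0,0,0, 0.4,0,0,-15,0,0,0, 0.4,0,0,-17,0,0,0, 0.4,0,0,-16,0,0,0, 0.4,0,0,0,0,0,0]'|grep -v rot
```

```text
time: 12.6
tcp_pos: [0.6081, 0.0443, 0.1419]
ft_force: [-0.5, -0.1, -0.4]
width: 0.034
gripper_force: 0.0
```

```bash
python3 -m handwheel '[0.4,-8.2,0,0,0,0,0.157, 0.4,-12.1,-1.6,0,0,0,0.157, 0.4,-11.8,-3.5,0,0,0,0.157, 0.4,-11,-5.3,0,0,0,0.157, 0.4,-10.1,-6.9,0,0,0,0.157, 0.4,-8.9,-8.4,0,0,0,0.157, 0.4,-7.4,-9.7,0,0,0,0.157, 0.4,-5.9,-10.8,0,0,0,0.157, 0.4,-4,-11.5,0,0,0,0.157, 0.4,0,0,0,0,0,0]'
python3 -m handwheel '[0.4,-1.2,-6,0,0,0,0.078, 0.4,-1.1,-6,0,0,0,0.078, 0.4,0,0,0,0,0,0]'
```

```text
time: 13.85
tcp_pos: [0.5306, -0.0138, 0.1447]
tcp_rot: [[-0.966, 0.257, 0.001], [0.257, 0.966, -0.0], [-0.001, -0.0, -1.0]]
ft_force: [-0.4, -0.6, 0.1]
width: 0.0339
gripper_force: 0.0
time: 14.22
tcp_pos: [0.5287, -0.0252, 0.1445]
tcp_rot: [[-0.994, 0.105, 0.001], [0.105, 0.994, -0.0], [-0.001, -0.0, -1.0]]
ft_force: [-0.4, 1.0, -0.1]
width: 0.0344
gripper_force: 0.0
```

```bash
python3 -m handwheel '[0.4,-0.3,-4,0,0,0,0.04, 0.4,0,-3,0,0,0,0.04, 0.4,0,0,0,0,0,0]'
```

```text
time: 14.6
tcp_pos: [0.5282, -0.0319, 0.1444]
tcp_rot: [[-1.0, 0.025, 0.0], [0.025, 1.0, 0.0], [-0.0, 0.0, -1.0]]
ft_force: [-0.1, 1.7, 0.8]
width: 0.034
gripper_force: 0.8
```

```bash
python3 -m handwheel '[0.4,0,6,0,0,0,0, 0.4,0,0,25,0,0,0, 0.4,0,0,50,0,0,0, 0.4,-5,50,20,0,0,0, 0.4,-10,55,20,0,0,0, 0.4,-10,55,0,0,0,0, 0.4,-10,55,0,0,0,0, 0.4,-10,55,0,0,0,0, 0.4,0,0,0,0,0,0]'|grep -v rot
python3 - <<'E'
from h import *
t=viewer.grab_frame("top");cv2.imwrite("pics/t6.png",t)
s=viewer.grab_frame("scene");cv2.imwrite("pics/s6.png",s)
cv2.imwrite("pics/c6.png",np.hstack([cv2.resize(t[120:230,255:425],(400,259),interpolation=cv2.INTER_CUBIC),cv2.resize(s[190:300,225:395],(400,259),interpolation=cv2.INTER_CUBIC)]))
a=cv2.imread("pics/top0.png");d=cv2.absdiff(a,t).max(2)
hsv=cv2.cvtColor(t,cv2.COLOR_BGR2HSV);m=cv2.inRange(hsv,(0,150,80),(8,255,255))|cv2.inRange(hsv,(172,150,80),(180,255,255))
m[:150]=0;m[205:]=0;m[:,:305]=0;m[:,345:]=0
ys,xs=np.nonzero(m);X=np.array([plane("top",(x,y),.165)[:2] for x,y in zip(xs,ys)])
v=cv2.fitLine(X.astype(np.float32),cv2.DIST_L2,0,.01,.01).ravel();print(len(X),v,np.degrees(np.arctan2(v[1],v[0])))
E
```

```text
time: 15.72
tcp_pos: [0.4817, 0.2475, 0.2592]
ft_force: [-0.6, 0.2, -0.6]
width: 0.0339
gripper_force: 0.0
103 [ 0.9941988  -0.10755815  0.5496306  -0.02625524] -6.1745725
```

View pics/c6.png

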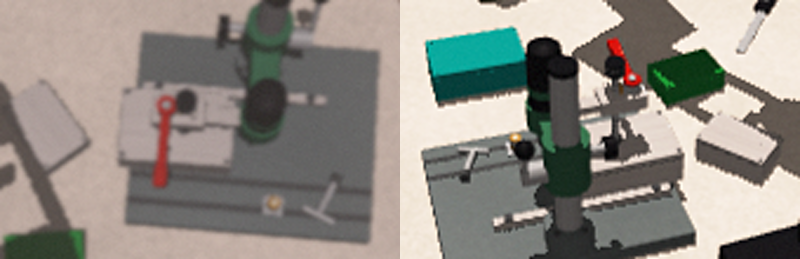

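The lever is closed at about 174° in world, which is 1.55 rad. The knob is down, the foot is on the lid at the right of the picture (612,148), and nothing else has moved. Handing in.

```bash
python3 -c "
from workcell import bot
print(bot.sign_off())"
```

```text
the job is handed in; nothing more can be done
None
```

The depth stop is set: I swung the lever open, pushed the rod down until its foot rested on the lid (about 8 N peak at the tool, including the roughly 4 N it takes to slide), then clamped the lever tight again at about 1.55 rad. The final pictures showed nothing else shifted; the job was handed in at about 16 s, with no verdict returned.

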